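Clamp the dosing cylinder in its cradle

TASK

The washed dosing cylinder has been laid back in the doser's cradle. Pushing with a finger only, swing the open blue clamp strap over until it lies on the cylinder, and then push the red cam lever over and fully down on the strap to clamp it. Nothing is to be picked up: the cylinder stays lying in its cradle, and all the other things stay where they stand.

Things in the scene. Friction and masses are not known exactly. Their poses are not given: they have to be found in the camera images.
- doser: Fixed bench-top doser, turned about the vertical only. Origin on the table under the clamp's middle; x runs along the cylinder from its outlet end (robot's side) to the drive box (x 135 to 315, y +-80, 166 mm high, buttons to 190); y to the strap's hinge side; z up. Base plate x -200 to 320, y +-100, top 26 mm. Clamp in the plane x = 0: steel posts 50 mm wide at y = +-62, ears to 140 mm high.
- strap (a joint): Strap hinge, rad. 0 = level on the cylinder (just under 0 when clamped), pi/2 = upright, more = leaning back from the cylinder (stop 2.35); starts at 1.75 to 2.1. Flat blue-coated bar 30 mm wide, 6 mm thick, reaching 108 mm from the pin, black 4 mm pad below it. Stiff hinge (0.14 N m): it stays where it is left and must be pushed all the way down (about 3 N at 50 mm from the pin).
- strap_pin (a point): Middle of the strap's hinge pin: x = 0, y = 58, z = 122 mm in the doser's frame, the pin along the doser's x. The bar's mid-plane passes through the pin; when closed the strap points to -y of the doser and its top is 125 mm above the table.
- strap_tip (a point): Middle of the strap's free end, 108 mm from the pin, in the bar's mid-plane.
- lever (a joint): Cam lever pivot, rad. 0 = fully down, level over the strap, handle pointing to the hinge side (+y of the doser); pi/2 = upright, more = leaning outward (stop 2.4); starts at 1.95 to 2.25. Friction (0.25 N m) keeps it where it is left; at the end the cam at its root presses on the strap's end (about 8 N at the handle). Down too early, it is in the strap's way.
- lever_pin (a point): Middle of the lever's pivot pin: x = 0, y = -62, z = 131 mm in the doser's frame; the pin lies along the doser's x axis.
- lever_tip (a point): Middle of the end of the lever's handle, 85 mm from the pivot. The grip is a red bar 20 mm wide (x), 12 mm thick, 42 to 85 mm from the pivot; its mid-plane passes 5 mm from the pivot line, on the upper side when the lever is down (its top is then 142 mm above the table).
- dosing_cylinder: Stainless cylinder, 60 mm diameter, 220 mm long with 74 mm flanges, about 1.2 kg, lying loose in the V-blocks along the doser's x axis. Origin in its middle, 85 mm above the table; its top is 115 mm above the table. It is to stay lying there.
- outlet_cup: Empty clear cup, 72 mm wide, 80 mm high, standing on the base plate before the cylinder's outlet end, about x = -160 mm, y within 30 mm, in the doser's frame. Origin under it. Leave it.
- piston: Spare steel piston standing on the table on the lever's side of the doser (about y = -200 mm), 54 mm wide, 58 mm high. Origin under it. Leave it.
- nozzle: Steel cone nozzle standing on the table on the hinge side of the doser (about y = 190 mm), 50 mm wide, 60 mm high. Origin under it. Leave it.
- scale_cup: Cup with some jam on the kitchen scale (scale 200 x 150 mm, pan 41 mm high, at the right of the table), 72 mm wide, 80 mm high. Leave it.
- jam_jar: Jam jar with a red lid, 70 mm wide, 95 mm high, left of the robot's work area. Leave it.
- sanitiser: White bottle with a blue cap, 64 mm wide, 170 mm high, left of the robot's work area. Leave it.
- cup_stack: Stack of empty cups, 74 mm wide, 135 mm high, left of the robot's work area. Leave it.
Not all that is in view belongs to the job. Leave any orange look-alike of the dosing_cylinder alone.

How it is judged (in metres and radians):
On the way, in this order (a step that is already met when the one before it is completed fails the run):
1. the strap lies on the cylinder while the lever is still up (value of joint strap below 0.05 rad and value of joint lever above 1 rad), for 0.1 s.
2. the cam lever is fully down on the strap (value of joint lever below 0.06 rad and value of joint strap below 0.05 rad), for 0.2 s.
At the end, for the whole second after the job is handed in: The strap lies on the cylinder (strap joint under 0.05 rad) and the cam lever is fully down on it (lever joint under 0.06 rad) and both stay so; the cylinder lies at rest within 12 mm of where it lay (all of step 2 and distance of dosing_cylinder from where it was at the start of the episode below 0.012 m and linear speed of dosing_cylinder below 0.01 m/s); the robot touches nothing.
It fails at once if the dosing cylinder is lifted or dragged from its cradle (more than 20 mm) (distance of dosing_cylinder from where it was at the start of the episode above 0.02 m).
It fails at once if a cup, the piston, the nozzle, the jar, the bottle or the cup stack is picked up or knocked away (more than 30 mm) (distance of any of outlet_cup, piston, nozzle, scale_cup, jam_jar, sanitiser, cup_stack from where it was at the start of the episode above 0.03 m).
It also fails if it takes over 54 s, if anything falls off the work surface, if the arm or the gripper's body presses on something with over 40 N, if the wrist force passes 120 N, or if a joint passes its speed limit or range.

ROBOT

A 6-joint arm with a two-finger parallel gripper is mounted at the origin on the work surface. World frame = base frame: x ahead of the robot, y to its left, z up, the work surface at z = 0. Lengths are in mm, angles in degrees, forces in N, time in s.
With the tool pointing down it reaches from about 375 to 750 mm from the base axis. Payload 9 kg.
Tool frame: the origin (TCP) lies at the very end of the fingers, on their centre line; the grasp point (between the pads) lies behind it (env.grip_depth is the z of the grasp point in the tool frame, in mm); z points along the fingers, y is the line along which they close (so a half turn about z gives the same grasp; the last joint's range is limited). The gripper opens to 85 mm and grips with 20 to 120 N. Pads are 22 mm wide; open, the fingers measure 114 mm over their backs; the gripper's body (76 mm by 85 mm) begins 54 mm behind the grasp point. The pads swing forward as they close: fully open they stand 13 mm farther back than shut.
Start: joints at [51.927, 5.964, 5.575, 89.605, 0, 77.527], TCP at [259.258, 541.13, 231.331] pointing down, gripper open.
Joint ranges: [-171.21, 171.21], [-48.23, 106.86], [-62.78, 66.21], [-105.2, 120.99], [-86.42, 89.51], [-180, 180]. Speed limits (degrees/s): [127.2, 127.2, 147.25, 180, 180, 180].

INTERFACE

Orientations are given as [roll, pitch, yaw] about the fixed x, y, z axes, in that order (R = Rz(yaw) Ry(pitch) Rx(roll)).
In Python, from bench import env, cams, ticket gives the robot as it stands. The module is installed in compiled form; this text tells all that it offers.
- The arm moves only by the shell command python3 -m creep 'ROWS'. ROWS is JSON, a list of rows, each a list of 7 numbers: the shift along the tool's x, y, z in cm, then the turn, a rotation vector about the tool's x, y, z in rad, then the finger opening in cm, from 0 to 8.54. In form: [[dx, dy, dz, rx, ry, rz, claw], ...]. A call has 1 to 8 rows; each row shifts and turns the commanded pose from where the row before left it, along the tool's axes as they then stand; what a row does not reach is not made up. A row lasts 1/8 s, in which the tool goes at most 62.5 mm and 10.7 degrees, less where a joint would pass 70% of its speed; a pose out of reach is approached as far as the arm can. A call is refused whole if a number of a shift passes 6.25 or a number of a turn 0.188, either way. A call with a gripper value outside its range is refused whole. The fingers move at their own pace and stop on an object; the grip force is fixed at half the most. Time passes only in rows, so rows that do not move let the fingers close. It gives the time, the measured TCP pose, the force, the opening and the grip force at its end, in the units of the state.
- env.read_state(): the state, without advancing time (a new reading comes with each control period).
- cams.grab_frame(name): name is "side" or "top" or "wrist"; returns a dict with "image" (384x512x3 uint8, red, green, blue), "mtx" (3x3 intrinsics, pixels), "k1" (the pictures are not rectified: a ray, as slopes to the right and down, at radius r is drawn at 1 + k1 r^2 times it, then the intrinsics apply), "camera_from_world" (4x4, takes a point from world to camera coordinates). Camera axes: x right, y down, z forward; pixel columns grow to the right and rows downward; lengths in mm; the calibration is good to about 2 mm. A picture is of the moment at which its call begins. There is no depth.
- ticket.job_done(): hands the job in; it is judged then, once.
The state is a dict: "time_s": time; "joint_positions": joint angles; "qvel": joint speeds; "effort": joint torques, N m; "ee_pos": TCP position; "tcp_rot": TCP orientation; "ft_force": force on the tool from outside, world axes, zero at the start; "moment": the same for the moment, N m; "opening": opening from 0.0 (shut) to 1.0 (fully open); "gripper_force": force on a finger pad.
Only numpy, scipy, OpenCV 4.12 (cv2) and the standard library are available. Lean on these libraries where they do the work, as an engineer would, in place of code of your own. Each camera call takes 0.05 s, during which the arm holds its last target. There are 200 camera calls.

## Working session

There is one attempt and no reset: what is moved stays moved. The work goes in short steps, Python scripts to look and compute and a shell command to move; the robot and the scene stay as the last step left them, time stands still between calls to the robot, and variables do not carry over. Pictures are saved under pics/ and viewed, at most 10 in all, crops included, and the job is handed in when it is done.

```bash
mkdir -p pics; cat > h.py <<'E'
import numpy as np,cv2
from bench import env,cams,ticket
def snap(n,tag):
    f=cams.grab_frame(n); cv2.imwrite(f'pics/{tag}.png',f['image'][:,:,::-1]); np.savez(f'pics/{tag}.npz',**{k:f[k] for k in('mtx','k1','camera_from_world')}); return f
def load(tag): return np.load(f'pics/{tag}.npz')
def proj(f,P):
    T=np.array(f['camera_from_world']);p=np.atleast_2d(P)@T[:3,:3].T+T[:3,3];s=p[:,:2]/p[:,2:];s=s*(1+f['k1']*(s**2).sum(1,keepdims=True));K=np.array(f['mtx']);return s@K[:2,:2].T+K[:2,2]
def ray(f,uv):
    K=np.array(f['mtx']);d=cv2.undistortPoints(np.array([[uv]],float),K,np.array([float(f['k1']),0,0,0,0]))[0,0]
    k=float(f['k1']);sd=(np.array(uv,float)-K[:2,2])/[K[0,0],K[1,1]];s=sd.copy()
    for _ in range(30): s=sd/(1+k*(s@s))
    T=np.array(f['camera_from_world']);R=T[:3,:3];return -R.T@T[:3,3],R.T@np.array([s[0],s[1],1])
def atz(f,uv,z): o,d=ray(f,uv);return o+d*(z-o[2])/d[2]
E
python3 - <<'E'
from h import *
a=snap('top','top0');b=snap('side','side0')
cv2.imwrite('pics/both.png',cv2.resize(np.vstack([a['image'],b['image']])[:,:,::-1],(400,600)))
for f in(a,b): print(f['mtx'],f['k1'],ray(f,(256,192)))
print(env.read_state(),env.grip_depth)
E
```

```text
[[475.19582947   0.         253.73283631]
 [  0.         475.19582947 184.73389516]
 [  0.           0.           1.        ]] -0.12268454761403161 (array([ 161.2337709 ,   -7.58372933, 1842.13014858]), array([ 0.18821256, -0.00738856, -0.98223115]))
[[484.51677086   0.         259.32587601]
 [  0.         484.51677086 186.60973058]
 [  0.           0.           1.        ]] -0.06583093066199876 (array([  427.53634818, -1168.40805218,   975.71523063]), array([ 0.0410617 ,  0.78581389, -0.61723687]))
{'time_s': 0.1, 'joint_positions': array([ 5.19270061e+01,  5.99456869e+00,  5.53345085e+00,  8.96036644e+01,
       -8.01970025e-04,  7.75254617e+01]), 'qvel': array([ 0.0850538 ,  0.05876112,  0.06478162, -0.02973924, -0.04549318,
       -0.00287453]), 'effort': array([ 7.04569597e-03, -5.58203995e+01,  5.04721105e+01,  1.30577505e-02,
       -1.89595075e-04, -1.94984244e-05]), 'ee_pos': array([259.06865577, 540.87930644, 230.62509214]), 'tcp_rot': array([-1.79936574e+02, -1.32102958e-02,  1.54401538e+02]), 'ft_force': array([-4.91132998e-01,  4.51555725e-04, -7.24881413e-01]), 'moment': array([ 0.00789797, -0.02132053, -0.03910014]), 'gripper_force': 0.0, 'opening': 0.998830878670815} -18.700000000000003
```

View pics/top0.png

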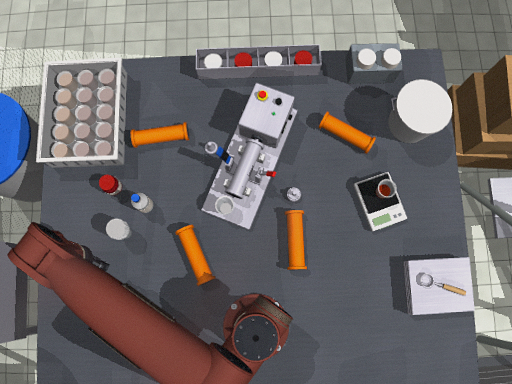

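View pics/side0.png

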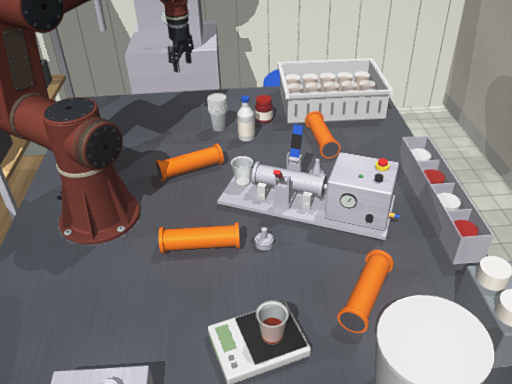

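The top view shows the doser at about (245,165), turned clockwise, with the blue strap at (220,153) on the left and the red lever at (270,174) on the right. The silver cylinder in the cradle at (241,170) is the real one. The orange cylinders at (160,134), (347,132), (194,254) and (295,240) are look-alikes. The side view shows the strap up at (296,142) and the lever at (279,174). Next I'll take close crops of both.

```bash
python3 - <<'E'
import cv2
a=cv2.imread('pics/top0.png')[75:235,190:310];b=cv2.imread('pics/side0.png')[115:245,210:410]
cv2.imwrite('pics/c1.png',cv2.resize(a,None,fx=3.75,fy=3.75,interpolation=2));cv2.imwrite('pics/c2.png',cv2.resize(b,None,fx=4,fy=4,interpolation=2))
E
```

```text
(no output)
```

View pics/c1.png

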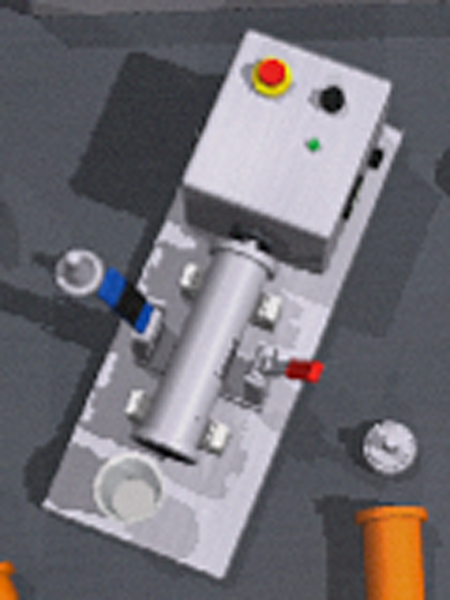

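View pics/c2.png

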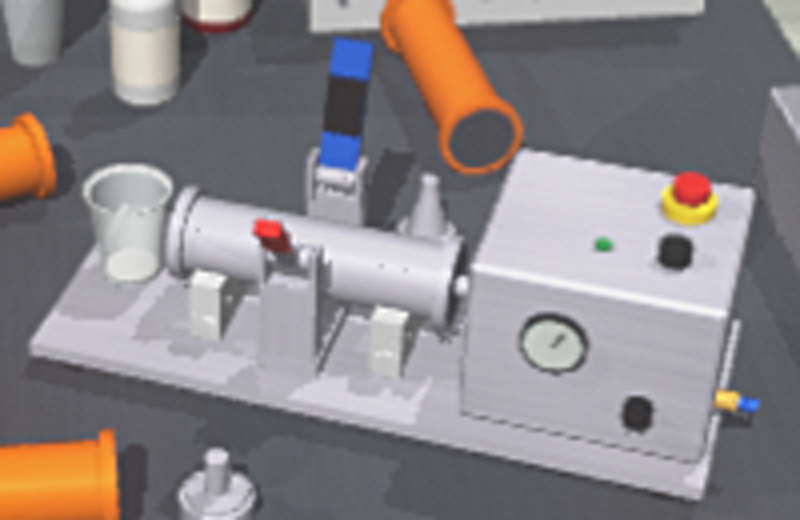

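```bash
cat > fit.py <<'E'
from h import *
from scipy.optimize import least_squares as LS
t,s=load('top0'),load('side0')
o=[(t,'t',p,q) for p,q in [((-200,100,26),(45,507)),((-200,-100,26),(222,578)),((320,-100,26),(402,130)),((135,80,166),(184,186)),((315,80,166),(250,30)),((315,-80,166),(391,82))]]
o+=[(s,'s',p,q) for p,q in [((-200,-100,26),(32,348)),((320,-100,26),(700,497)),((135,-80,166),(475,262)),((315,-80,166),(727,312)),((315,80,166),(752,188)),((135,80,166),(520,150))]]
def px(k,c):
    f,of=(3.75,(190,75)) if k=='t' else (4,(210,115)); return (np.array(c)+.5)/f-.5+of
def W(x,p):
    a=x[2];return np.array([x[0]+p[0]*np.cos(a)-p[1]*np.sin(a),x[1]+p[0]*np.sin(a)+p[1]*np.cos(a),p[2]])
r=LS(lambda x:np.concatenate([proj(f,W(x,p))[0]-px(k,q) for f,k,p,q in o]),[600,0,-.4],loss='soft_l1')
X=r.x;print(X[:2],np.degrees(X[2]));print(r.fun.reshape(-1,2).round(1).tolist())
tip=lambda a:(0,58-108*np.cos(a),122+108*np.sin(a))
lt=lambda a:(0,-62+85*np.cos(a)-5*np.sin(a),131+85*np.sin(a)+5*np.cos(a))
for n,fn,ct,cs in(('strap',tip,(110,280),(353,42)),('lever',lt,(320,371),(268,232))):
    q=LS(lambda a:np.r_[proj(t,W(X,fn(a[0])))[0]-px('t',ct),proj(s,W(X,fn(a[0])))[0]-px('s',cs)],[2.]);print(n,q.x,q.fun.round(1),W(X,fn(q.x[0])))
print('pins',W(X,(0,58,122)),W(X,(0,-62,131)))
for uv,z in(((297.3-4,194),60),((211,147),60)):print(atz(t,uv,z))
np.save('pose.npy',X)
E
python3 fit.py
```

```text
[588.7078893   19.47636665] -24.045361069142686
[[-0.1, 0.1], [0.6, 0.4], [0.6, 0.7], [-1.0, -1.0], [-0.6, -1.1], [1.2, -0.4], [-1.1, -1.0], [0.7, -1.8], [-2.0, 1.0], [0.4, 1.1], [1.3, -0.0], [-1.0, -1.1]]
strap [1.92155071] [-0.3  0.8 -0.3  0. ] [627.4611789  106.3325526  223.42428696]
lever [2.26012795] [-0.   0.4 -0.9 -0.4] [539.84523677 -90.03752698 193.41195171]
pins [612.34055593  72.44330981 122.        ] [563.44538359 -37.14346915 131.        ]
[ 489.32735058 -162.94451057   60.        ]
[688.2735852  147.45920429  60.        ]
```

Pose fit: residuals are about 1 px (3 mm). Strap is at about 1.92 rad and lever at about 2.26 rad, both within the stated ranges (lever marginally). Tool x is roughly doser -x and tool y roughly doser +y. I'll close the fingers and align first.

```bash
cat > d.py <<'E'
from h import *
X=np.load('pose.npy');s=env.read_state();c,n=np.cos(X[2]),np.sin(X[2]);R=np.array([[c,n],[-n,c]])
print('t',s['time_s'],'doser',(R@(s['ee_pos'][:2]-X[:2])).round(1),s['ee_pos'][2].round(1),'rpy',s['tcp_rot'].round(2),'F doser',(R@s['ft_force'][:2]).round(1),s['ft_force'][2].round(1),'op',s['opening'].round(2))
E
python3 -m creep '[[0,0,0,0,0,-0.027,0],[0,0,0,0,0,0,0]]'; python3 d.py
```

```text
time_s: 0.35
ee_pos: [259.2, 541.1, 231.1]
tcp_rot: [-180.0, -0.0, 156.0]
ft_force: [0.3, 0.5, 0.2]
opening: 0.605
gripper_force: 0.0Traceback (most recent call last):
  File "d.py", line 3, in <module>
    print('t',s['time_s'],'doser',(R@(s['ee_pos'][:2]-X[:2])).round(1),s['ee_pos'][2].round(1),'rpy',s['tcp_rot'].round(2),'F doser',(R@s['ft_force'][:2]).round(1),s['ft_force'][2].round(1),'op',s['opening'].round(2))
                                                                                                                                                                                                   ^^^^^^^^^^^^^^^^^^
AttributeError: 'float' object has no attribute 'round'
```

```bash
sed -i "s/s\['opening'\].round(2)/s['opening']/" d.py
python3 -m creep '[[-5.6,-2.1,0,0,0,0,0],[-5.6,-2.1,0,0,0,0,0],[-5.6,-2.1,0,0,0,0,0],[-5.6,-2.1,0,0,0,0,0],[-5.6,-2.1,0,0,0,0,0],[-5.6,-2.1,0,0,0,0,0],[-5.6,-2.1,0,0,0,0,0],[-5.6,-2.1,0,0,0,0,0]]'; python3 -m creep '[[0,0,0,0,0,0,0],[0,0,0,0,0,0,0]]'; python3 d.py
```

```text
time_s: 1.35
ee_pos: [601.1, 203.5, 231.4]
tcp_rot: [180.0, 0.0, 155.9]
ft_force: [0.7, 1.1, 0.3]
opening: -0.004
gripper_force: 0.0
time_s: 1.6
ee_pos: [599.7, 205.2, 231.2]
tcp_rot: [180.0, -0.0, 155.9]
ft_force: [0.3, 0.4, -0.0]
opening: -0.003
gripper_force: 0.0
t 1.6 doser [-65.7 174. ] 231.2 rpy [ 1.8000e+02 -4.0000e-02  1.5592e+02] F doser [0.1 0.4] -0.0 op -0.0025968797499564835
```

Next I go behind the strap: x to 0, y to about 145, z to 190. Then I look.

```bash

python3 -m creep '[[-3.3,-1,0,0,0,0,0],[-3.3,-1,0,0,0,0,0],[0,-0.5,2.1,0,0,0,0],[0,-0.5,2.0,0,0,0,0],[0,0,0,0,0,0,0]]'; python3 - <<'E'
from d import *
f=snap('side','s1');g=snap('wrist','w1')
print(proj(f,s['ee_pos']))
cv2.imwrite('pics/v1.png',np.hstack([cv2.resize(f['image'][60:230,220:370,::-1],(400,453)),cv2.resize(g['image'][:,:,::-1],(400,300))[:453] if 0 else cv2.copyMakeBorder(cv2.resize(g['image'][:,:,::-1],(400,300)),0,153,0,0,0)]))
E
```

```text
time_s: 2.22
ee_pos: [646.3, 152.0, 189.0]
tcp_rot: [-179.9, -0.1, 156.0]
ft_force: [0.4, -0.4, 1.1]
opening: -0.005
gripper_force: 0.0
t 2.225 doser [ -1.4 144.5] 189.0 rpy [-1.7994e+02 -1.4000e-01  1.5603e+02] F doser [ 0.6 -0.2] 1.1 op -0.005015488722865725
[[301.20510117 126.9932579 ]]
```

View pics/v1.png

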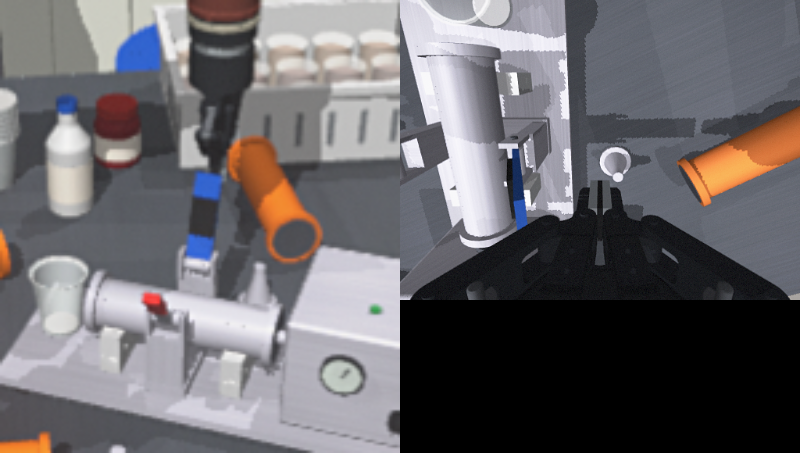

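The wrist view shows the shut fingers (600,190) standing behind the blue strap (517,190), in line with it. Now I push toward the cylinder.

```bash

python3 -m creep '[[0,-2,0,0,0,0,0],[0,-1.5,0,0,0,0,0],[0,-1.5,0,0,0,0,0],[0,-1.5,0,0,0,0,0],[0,-1.5,0,0,0,0,0],[0,-1.3,0.3,0,0,0,0],[0,-1.2,0.4,0,0,0,0],[0,0,0,0,0,0,0]]'; python3 - <<'E'
from d import *
f=snap('side','s2');g=snap('wrist','w2')
cv2.imwrite('pics/v2.png',np.hstack([cv2.resize(f['image'][60:230,220:370,::-1],(400,453)),cv2.copyMakeBorder(cv2.resize(g['image'][:,:,::-1],(400,300)),0,153,0,0,0)]))
E
```

```text
time_s: 3.32
ee_pos: [604.3, 54.1, 182.4]
tcp_rot: [-180.0, -0.1, 155.9]
ft_force: [-0.3, 0.8, -0.1]
opening: 0.003
gripper_force: 0.0
t 3.325 doser [ 0.2 38. ] 182.4 rpy [-1.7995e+02 -8.0000e-02  1.5588e+02] F doser [-0.6  0.6] -0.1 op 0.0026659502178803056
```

View pics/v2.png

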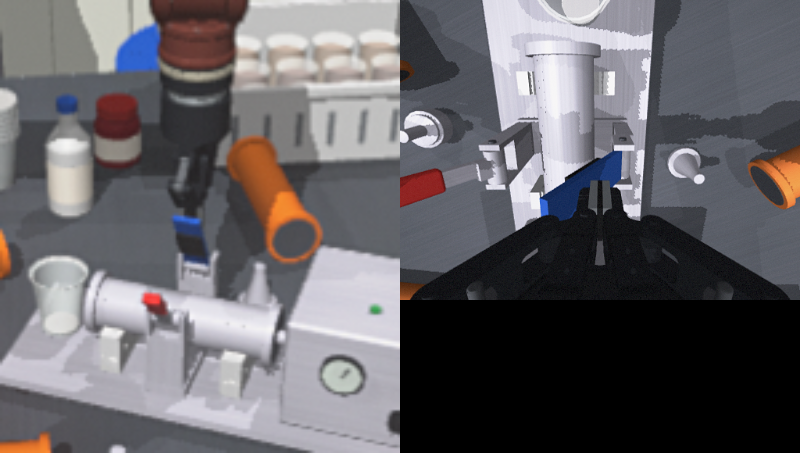

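The strap is past upright, at about 55°, ahead of the fingers, and the red lever at (425,187) is still out. I continue along the arc.

```bash

python3 -m creep '[[0,-1.3,1.0,0,0,0,0],[0,-1.2,1.3,0,0,0,0],[0,-0.8,1.6,0,0,0,0],[0,-0.3,1.0,0,0,0,0],[0,0,0.5,0,0,0,0],[0,0,0,0,0,0,0]]'; python3 d.py
```

```text
time_s: 4.18
ee_pos: [590.1, 22.4, 128.8]
tcp_rot: [-180.0, -0.1, 156.0]
ft_force: [0.4, 0.4, 0.9]
opening: -0.004
gripper_force: 0.0
t 4.175 doser [0.1 3.3] 128.8 rpy [-1.7999e+02 -6.0000e-02  1.5596e+02] F doser [0.2 0.5] 0.9 op -0.0044911327582658495
```

```bash

python3 -m creep '[[0,0,0.2,0,0,0,0],[0,0,0.1,0,0,0,0]]';python3 -m creep '[[0,0,0.1,0,0,0,0],[0,0,0,0,0,0,0]]';python3 -m creep '[[0,0,0.1,0,0,0,0],[0,0,0,0,0,0,0]]'
```

```text
time_s: 4.42
ee_pos: [590.6, 22.3, 126.5]
tcp_rot: [180.0, 0.0, 156.0]
ft_force: [0.3, -0.1, 1.8]
opening: -0.005
gripper_force: 0.7
time_s: 4.68
ee_pos: [590.6, 22.1, 125.3]
tcp_rot: [180.0, 0.0, 156.0]
ft_force: [-0.2, 1.3, 1.6]
opening: -0.001
gripper_force: 0.2
time_s: 4.92
ee_pos: [590.6, 22.1, 124.9]
tcp_rot: [180.0, 0.0, 156.0]
ft_force: [-2.1, 0.6, 5.7]
opening: -0.002
gripper_force: 2.7
```

```bash

python3 -m creep '[[0,0,0.1,0,0,0,0],[0,0,0,0,0,0,0],[0,0,0,0,0,0,0]]';python3 -m creep '[[0,0,0.1,0,0,0,0],[0,0,0,0,0,0,0],[0,0,0,0,0,0,0]]'
```

```text
time_s: 5.3
ee_pos: [590.6, 22.1, 124.9]
tcp_rot: [180.0, 0.1, 156.0]
ft_force: [-5.2, 0.5, 12.5]
opening: 0.004
gripper_force: 5.9
time_s: 5.68
ee_pos: [590.7, 22.1, 124.8]
tcp_rot: [180.0, 0.1, 156.0]
ft_force: [-9.0, 0.8, 18.7]
opening: 0.001
gripper_force: 9.2
```

The strap is seated: z is 124.8 against an expected 125, and the force rises stiffly. I lift, go over the lever, and come down outside it, with the fingers at y about -152, z 185.

```bash

python3 -m creep '[[0,0,-4,0,0,0,0],[0,0,-4.5,0,0,0,0],[0,-1,-3.6,0,0,0,0],[0,-5,0,0,0,0,0],[0,-5,0,0,0,0,0],[0,-4.5,0,0,0,0,0],[0,0,3,0,0,0,0],[0,0,2.6,0,0,0,0]]';python3 -m creep '[[0,0,0,0,0,0,0]]'; python3 - <<'E'
from d import *
f=snap('side','s3');g=snap('wrist','w3')
cv2.imwrite('pics/v3.png',np.hstack([cv2.resize(f['image'][60:230,220:370,::-1],(400,453)),cv2.copyMakeBorder(cv2.resize(g['image'][:,:,::-1],(400,300)),0,153,0,0,0)]))
E
```

```text
time_s: 6.68
ee_pos: [527.0, -120.3, 186.5]
tcp_rot: [180.0, 0.0, 155.9]
ft_force: [-0.2, -0.5, 0.5]
opening: -0.002
gripper_force: 0.0
time_s: 6.8
ee_pos: [526.0, -119.0, 185.3]
tcp_rot: [180.0, -0.2, 155.9]
ft_force: [0.2, 0.2, 0.7]
opening: -0.002
gripper_force: 0.0
t 6.8 doser [  -0.8 -152. ] 185.3 rpy [179.99  -0.21 155.93] F doser [0.1 0.2] 0.7 op -0.00196727301204236
```

View pics/v3.png

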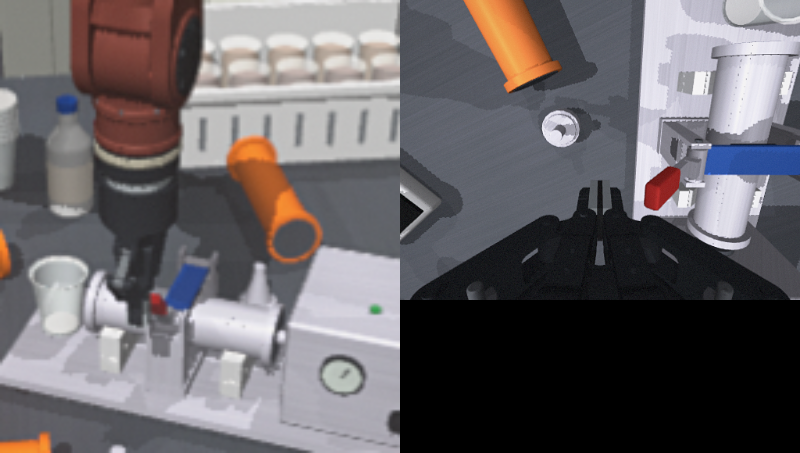

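The strap lies flat across the cylinder, and the fingers (600,190) stand outside the red lever (660,188), in line with it. I push it over.

```bash

python3 -m creep '[[0,1.5,0,0,0,0,0],[0,1.5,0,0,0,0,0],[0,1.5,-0.2,0,0,0,0],[0,1.5,-0.2,0,0,0,0],[0,1.5,0,0,0,0,0],[0,1.5,0.1,0,0,0,0],[0,1.3,0.4,0,0,0,0],[0,0,0,0,0,0,0]]'; python3 - <<'E'
from d import *
f=snap('side','s4');g=snap('wrist','w4')
cv2.imwrite('pics/v4.png',np.hstack([cv2.resize(f['image'][60:230,220:370,::-1],(400,453)),cv2.copyMakeBorder(cv2.resize(g['image'][:,:,::-1],(400,300)),0,153,0,0,0)]))
E
```

```text
time_s: 7.9
ee_pos: [579.0, -20.6, 202.7]
tcp_rot: [179.1, 1.5, 156.2]
ft_force: [3.9, 26.4, 76.4]
opening: 0.001
gripper_force: 37.1
t 7.9 doser [  7.5 -40.6] 202.7 rpy [179.12   1.52 156.24] F doser [-7.2 25.7] 76.4 op 0.001125421817736279
```

View pics/v4.png

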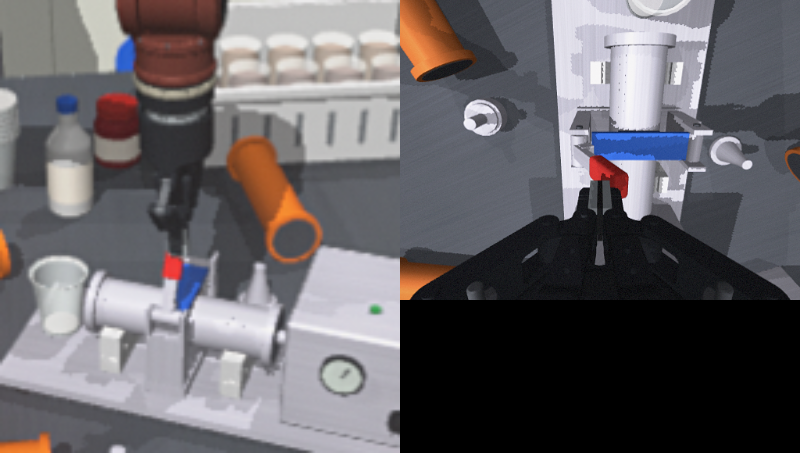

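Force is 76 N up along the lever: the fingertip is bearing along the handle rather than across it. I back off upward at once.

```bash

python3 -m creep '[[0,0,-1.5,0,0,0,0]]';python3 d.py; python3 -m creep '[[0,0,-1,0,0,0,0],[0,0,-0.5,0,0,0,0],[0,0,0,0,0,0,0]]';python3 - <<'E'
from d import *
f=snap('side','s5');g=snap('wrist','w5')
cv2.imwrite('pics/v5.png',np.hstack([cv2.resize(f['image'][120:220,240:330,::-1],(400,444),interpolation=2),cv2.resize(g['image'][130:370,150:366,::-1],(400,444))]))
E
```

```text
time_s: 8.12
ee_pos: [572.1, -23.5, 206.8]
tcp_rot: [179.8, 0.5, 156.1]
ft_force: [-0.3, -1.7, -0.4]
opening: 0.0
gripper_force: 0.0
t 8.125 doser [  2.4 -46. ] 206.8 rpy [179.84   0.51 156.1 ] F doser [ 0.4 -1.7] -0.4 op 0.00041134537317420706
time_s: 8.5
ee_pos: [569.1, -25.3, 215.6]
tcp_rot: [-180.0, -0.1, 155.9]
ft_force: [-0.6, 0.6, 0.4]
opening: 0.001
gripper_force: 0.0
t 8.5 doser [  0.3 -48.9] 215.6 rpy [-1.7999e+02 -7.0000e-02  1.5594e+02] F doser [-0.8  0.3] 0.4 op 0.0006434370856645733
```

View pics/v5.png

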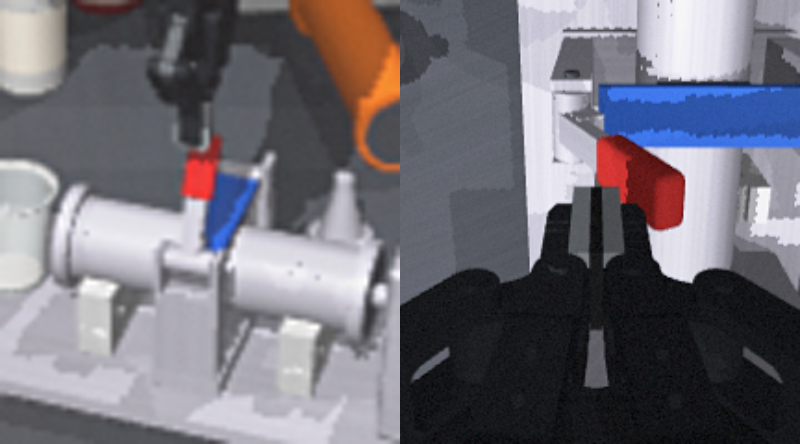

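```bash
python3 - <<'E'
from d import *
f=load('s5');g=load('w5')
def W(p): return np.r_[X[:2]+R.T@np.array(p[:2]),p[2]]
for a in range(50,111,10):
    t=np.radians(a);P=lambda r,h,x:W((x,-62+r*np.cos(t)-h*np.sin(t),131+r*np.sin(t)+h*np.cos(t)))
    u=proj(f,[P(85,5,0),P(85,11,-10),P(42,11,-10)]);v=proj(g,[P(85,11,-10),P(85,-1,-10),P(42,11,-10)])
    print(a,((u-[240,120])*4.44).round().tolist(),((v-[150,130])*1.85).round().tolist(),P(85,11,0)[2].round())
T=s['ee_pos'];print(proj(g,T)*1.85-np.array([150,130])*1.85,(proj(f,T)-[240,120])*4.44)
E
```

```text
t 8.6 doser [  0.2 -49. ] 215.3 rpy [-1.7999e+02 -9.0000e-02  1.5593e+02] F doser [-1.1  0.7] -1.2 op 0.004768284752857383
50 [[210.0, 133.0], [193.0, 129.0], [180.0, 193.0]] [[297.0, 164.0], [320.0, 154.0], [209.0, 128.0]] 203.0
60 [[204.0, 133.0], [187.0, 131.0], [177.0, 196.0]] [[259.0, 173.0], [289.0, 165.0], [191.0, 131.0]] 210.0
70 [[198.0, 137.0], [181.0, 136.0], [174.0, 200.0]] [[214.0, 180.0], [250.0, 174.0], [171.0, 132.0]] 215.0
80 [[192.0, 145.0], [174.0, 146.0], [170.0, 206.0]] [[165.0, 183.0], [204.0, 180.0], [151.0, 132.0]] 217.0
90 [[185.0, 157.0], [167.0, 159.0], [166.0, 214.0]] [[116.0, 182.0], [155.0, 182.0], [132.0, 131.0]] 216.0
100 [[177.0, 172.0], [159.0, 176.0], [163.0, 224.0]] [[69.0, 177.0], [107.0, 180.0], [114.0, 129.0]] 213.0
110 [[171.0, 190.0], [152.0, 195.0], [160.0, 234.0]] [[30.0, 169.0], [62.0, 175.0], [98.0, 125.0]] 207.0
[[195.01043421 210.42514283]] [[193.28463913 142.78566412]]
```

The lever is at about 60°. Its end had caught under the shoulder above the fingertips. Now I press with the fingertip only, along the arc near the handle's end.

```bash

python3 -m creep '[[0,0,1.2,0,0,0,0],[0,0.3,0.6,0,0,0,0],[0,0.7,0.5,0,0,0,0]]'; python3 -m creep '[[0,0.7,0.5,0,0,0,0],[0,0.6,0.7,0,0,0,0],[0,0.6,0.7,0,0,0,0]]';python3 d.py
```

```text
time_s: 8.98
ee_pos: [573.1, -16.3, 192.8]
tcp_rot: [-180.0, -0.0, 155.9]
ft_force: [-1.8, -1.8, 3.8]
opening: 0.001
gripper_force: 1.9
time_s: 9.35
ee_pos: [582.0, 1.8, 174.8]
tcp_rot: [179.9, 0.1, 156.0]
ft_force: [-0.3, 0.4, 6.7]
opening: -0.001
gripper_force: 2.4
t 9.35 doser [  1.1 -18.9] 174.8 rpy [1.7994e+02 1.1000e-01 1.5597e+02] F doser [-0.4  0.3] 6.7 op -0.0014534723531968701
```

Forces are gentle, so the lever is following. I continue down.

```bash

python3 -m creep '[[0,0.5,0.8,0,0,0,0],[0,0.4,0.8,0,0,0,0],[0,0.3,0.8,0,0,0,0],[0,0.2,0.5,0,0,0,0]]';python3 -m creep '[[0,0,0.2,0,0,0,0],[0,0,0.1,0,0,0,0],[0,0,0,0,0,0,0]]'; python3 d.py
```

```text
time_s: 9.85
ee_pos: [587.7, 14.6, 145.5]
tcp_rot: [179.9, 0.1, 156.0]
ft_force: [2.9, 0.5, 4.4]
opening: 0.002
gripper_force: 2.1
time_s: 10.22
ee_pos: [587.5, 14.6, 143.1]
tcp_rot: [179.9, 0.1, 156.0]
ft_force: [2.7, 5.1, 7.1]
opening: 0.001
gripper_force: 3.3
t 10.225 doser [ 0.9 -4.9] 143.1 rpy [1.7989e+02 7.0000e-02 1.5598e+02] F doser [0.3 5.8] 7.1 op 0.001132662568009348
```

```bash

python3 -m creep '[[0,0,0.1,0,0,0,0],[0,0,0.1,0,0,0,0],[0,0,0,0,0,0,0]]';python3 -m creep '[[0,0,0.1,0,0,0,0],[0,0,0.1,0,0,0,0],[0,0,0,0,0,0,0],[0,0,0,0,0,0,0]]'
```

```text
time_s: 10.6
ee_pos: [587.7, 14.8, 142.1]
tcp_rot: [179.9, 0.1, 156.0]
ft_force: [-0.3, 6.3, 13.4]
opening: -0.0
gripper_force: 6.2
time_s: 11.1
ee_pos: [587.8, 14.7, 141.9]
tcp_rot: [179.9, 0.2, 156.0]
ft_force: [-5.7, 6.6, 25.0]
opening: -0.002
gripper_force: 12.4
```

The lever is at its end stop: z is 141.9 against an expected 142, and stiff. I lift clear and check.

```bash

python3 -m creep '[[0,0,0.1,0,0,0,0],[0,0,0,0,0,0,0],[0,0,0,0,0,0,0],[0,0,-2,0,0,0,0],[0,0,-4,0,0,0,0],[0,0,-5,0,0,0,0],[0,0,0,0,0,0,0],[0,0,0,0,0,0,0]]';python3 - <<'E'
from d import *
f=snap('side','s6');g=snap('wrist','w6')
cv2.imwrite('pics/v6.png',np.hstack([cv2.resize(f['image'][120:220,240:330,::-1],(400,444),interpolation=2),cv2.resize(g['image'][:,:,::-1],(400,444))]))
E
```

```text
time_s: 12.1
ee_pos: [586.6, 13.8, 246.7]
tcp_rot: [-180.0, -0.0, 155.9]
ft_force: [-1.4, -0.6, -0.5]
opening: 0.001
gripper_force: 0.0
t 12.1 doser [ 0.4 -6.1] 246.7 rpy [-1.7998e+02 -4.0000e-02  1.5594e+02] F doser [-1.  -1.2] -0.5 op 0.0006206109873131887
```

View pics/v6.png

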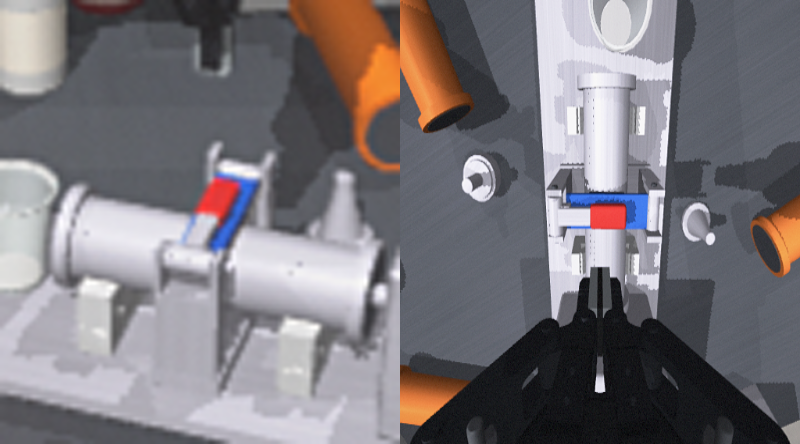

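The strap lies on the cylinder with the lever level over it (grip at (608,217)). The cylinder, piston and nozzle are in place, and the fingers are clear.

```bash
python3 -c "
from bench import ticket
print(ticket.job_done())"
```

```text
the job is handed in; nothing more can be done
None
```

The strap lies closed on the cylinder, the cam lever is fully down on it, and I handed the job in at about 12 s of the 54 s. On the way the lever's end caught under the finger shoulder, and the wrist force read 76 N (limit 120 N) before I backed off. The job's verdict was not shown to me.

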